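# Brush out the foot socket, then raise it on the cam lift and hold

### The job

Take the round yellow-and-black brush from its stand and scrub the aluminium cup on the blue cam-lift fixture: down to the bottom, up until the tip is near the rim, and down to the bottom again. Put the brush back upright in its stand with the collar seated, then swing the fixture's red-handled lever up to the cam's highest lift (lever straight up) and finish with the fingers still holding it there, since it springs back if let go. Leave everything else on the table alone.

Things in the scene. Friction and masses are not known exactly. Their poses are not given: they have to be found in the camera images.
- fixture: Fixed cam-lift fixture, blue base plate 150 (x) x 130 (y) x 12 mm. Origin: centre of the base's underside, on the table. The lever rests leaning to its -x, on its -y side; z up; the cup stands over its origin. A thin gauge post (156 mm high, at x +62, y +35 mm) has a red pointer level with the cup's rim at highest lift.
- cup_floor (a point): Centre of the inner floor of the open aluminium cup: inner radius 28 mm, wall 4 mm, inner depth 66 mm. The cup is fixed to the lift plate (100 x 90 mm) and rises with it. The floor is 85 mm above the table while the lever rests; the rim 151 mm.
- cup_rim (a point): Centre of the cup's mouth, at rim height.
- lever (a joint): Cam lever angle (rad): 0 at rest (leaning to the fixture's -x, 43 degrees from upright), growing as it swings up towards +x; lift is highest at 0.75 (straight up), falls beyond; stop at 1.4. The cup rises 5.4 mm from rest to highest. A spring pulls it back to 0: about 2 N at the grip at rest, 3 N at the top.
- lever_grip (a point): Centre of the red grip, a cross barrel diameter 28 mm and 50 mm long (along the hinge axis) in the middle of the lever's end, 125 mm from the hinge axis. Height 131 mm at rest, 165 mm when upright. Closed fingers, pointing down, can push it along its arc from its -x side; the spring keeps it against them. The lever is a flat bar 18 mm wide and 10 mm thick.
- lever_hinge (a point): Point on the lever's hinge axis in the lever's plane, 40 mm above the table, at x = 0, y = -105 mm of the fixture. The axis is horizontal, along the fixture's y.
- brush: Loose brush, 110 g, 201 mm long, upright in the stand. Origin: its bristle tip; z along the handle. Heights from the tip: yellow and black head, diameter 29 mm, to 70 mm; stem to 95; black plug widening to diameter 33 mm at 115; black collar, diameter 52 mm, to 121; round wooden handle, diameter 22 mm, to 201. Grip the handle from above about 170 mm from the tip.
- brush_tip (a point): The brush's bristle tip (the same point as the brush's origin).
- brush_collar (a point): Centre of the underside of the collar, 115 mm above the tip. It lies on the stand's top plate when seated.
- stand: Fixed brush stand: base 110 x 100 mm, four thin steel posts and a blue top plate 100 x 90 mm and 8 mm thick, top face 130 mm above the table, with one round hole diameter 38 mm in its middle.
- stand_seat (a point): Centre of the stand's hole, at the top face of its plate.
- foot_a: Bystander: steel levelling foot, disc diameter 68 mm with an upright stud, 62 mm high. Origin under its centre.
- foot_b: Bystander: a second steel levelling foot, the same.
- load_cell: Bystander: aluminium load cell bar 130 x 30 x 30 mm, lying along its own x. Origin under its centre.
- wrench: Bystander: wrench lying flat.
- screwdriver: Bystander: screwdriver lying flat.
- threadlock: Bystander: small red bottle, diameter 36 mm, 100 mm high.
- carton: Bystander: small cardboard carton 110 x 80 x 60 mm.
Things that resemble listed ones, but are neither listed nor needed, are in the scene too. Leave any green look-alike of the stand alone.

How it is judged:
On the way, in this order (a step that is already met when the one before it is completed fails the run):
1. the held brush reaches the cup's bottom (tip within 18 mm of the floor) (horizontal distance between brush_tip and cup_floor below 0.024 m and contact force between the fingers and brush above 1 N and angle between brush's own z axis and vertical below 0.3 rad and z of brush_tip in the frame of cup_floor between -0.005 and 0.018 m).
2. the held brush is drawn up over the cup (tip 40 mm or more above its floor) (horizontal distance between brush_tip and cup_floor below 0.024 m and contact force between the fingers and brush above 1 N and angle between brush's own z axis and vertical below 0.3 rad and z of brush_tip in the frame of cup_floor above 0.04 m).
3. the held brush reaches the cup's bottom a second time (all of step 1).
4. the brush is back in its stand, upright, collar seated, let go (horizontal distance between brush_collar and stand_seat below 0.008 m and z of brush_collar in the frame of stand_seat between -0.006 and 0.006 m and angle between brush's own z axis and vertical below 0.1 rad and contact force between each of the arm, the fingers and brush below 0.1 N), for 0.2 s.
At the end, for the whole second after the job is handed in: The lever stands at the cam's highest lift, within 0.15 rad of upright (joint 0.60 to 0.90), still, with the fingers holding it (more than 1 N), and the brush is seated upright in its stand (collar within 8 mm of the hole's centre and 6 mm of the plate, tilt under 0.1 rad), untouched by the robot (all of step 4 and value of joint lever between 0.6 and 0.9 rad and velocity of joint lever between -0.15 and 0.15 rad/s and contact force between the fingers and lever above 1 N); the arm keeps its last pose, push and grip.
It fails at once if a bystander (foot, load cell, wrench, screwdriver, bottle or carton) is shifted by more than 25 mm (distance of any of foot_a, foot_b, load_cell, wrench, screwdriver, threadlock, carton from where it was at the start of the episode above 0.025 m).
It also fails if it takes over 58 s, if anything falls off the work surface, if the arm or the gripper's body presses on something with over 40 N, if the wrist force passes 120 N, or if a joint passes its speed limit or range.

### The arm

A 6-joint arm with a two-finger parallel gripper is mounted at the origin on the work surface. World frame = base frame: x ahead of the robot, y to its left, z up, the work surface at z = 0. Lengths are in m, angles in rad, forces in N, time in s.
With the tool pointing down it reaches from about 0.35 to 0.875 m from the base axis. Payload 4.2 kg.
Tool frame: the origin (TCP) lies at the very end of the fingers, on their centre line; the grasp point (between the pads) lies 19 mm behind it; z points along the fingers, y is the line along which they close (so a half turn about z gives the same grasp; the last joint's range is limited). The gripper opens to 85 mm and grips with 20 to 120 N. Pads are 22 mm wide; open, the fingers measure 114 mm over their backs; the gripper's body (76 mm by 85 mm) begins 54 mm behind the grasp point. The pads swing forward as they close: fully open they stand 13 mm farther back than shut.
Start: joints at [1.425, 0.385, 0.008, 0, -1.194, -0.259], TCP at [0.246, 0.574, 0.231] pointing down, gripper open.
Joint ranges: [-3.14, 3.14], [-1.21, 2.06], [-1.07, 1.41], [-3.16, 2.05], [-2.99, -0.16], [-3.1, 3.1]. Speed limits (rad/s): [2.79, 2.79, 3.14, 3.14, 3.14, 3.14].

### API

Orientations are given as a rotation vector (axis times angle).
In Python, from rig import * gives the robot as it stands. The module is installed in compiled form; this text tells all that it offers.
- The arm moves only by the tool jog_arm, never from a script. Its argument "targets" is a list of rows, each an object with "grip": the closure, from 0 (fully open) to 1 (shut); "xyz": the shift along the world's x, y, z in mm, a list of three; "dr": the turn, a rotation vector about the world's x, y, z in degrees, a list of three. In form: [{"grip": grip, "xyz": [dx, dy, dz], "dr": [wx, wy, wz]}, ...]. A call has 1 to 20 rows; each row shifts and turns the commanded pose from where the row before left it; what a row does not reach is not made up. A row lasts 1/10 s, in which the tool goes at most 50 mm and 8.59 degrees, less where a joint would pass 70% of its speed; a pose out of reach is approached as far as the arm can. A call with a gripper value outside its range is refused whole. The fingers move at their own pace and stop on an object; "newtons" is the grip in N (left out, the last holds). Time passes only in rows, so rows that do not move let the fingers close. It gives the time, the measured TCP pose, the force, the opening and the grip force at its end, in the units of the state.
- sense(): the state, without advancing time (a new reading comes with each control period).
- get_image(name): name is "side" or "top"; returns (picture, depth): 480x640x3 uint8, red, green, blue; 480x640 float32, m along the optical axis (not along the pixel's ray), 0 where there is no reading.
- camera_params(name): a dict with "fx", "fy", "cx", "cy" (pixels), "xyz" and "orientation" of the camera in the world. Camera axes: x right, y up, looking along -z (the intrinsics and any distortion apply to the point x, -y, -z); pixel columns grow to the right and rows downward; lengths in m; the calibration is good to about 2 mm. A picture is of the moment at which its call begins. camera_params takes no time and is no camera call.
- sign_off(): hands the job in; it is judged then, once.
Trained networks look in the newest picture that a camera, given by its name, has taken for a name from the list of things; names that differ only in an ending like _2 or _b are one class to them, and where a whole thing is asked for, a point or a joint stands for the part that bears it (a point fixed in the world has none). Each returns a list of dicts, best first, with "confidence" (0 to 1); they miss things now and then, are a little off and sometimes report something else, mostly with a low value. They report only what shows in the picture. A call takes as long as a camera call. They do not tell look-alikes from the thing itself.
- recognise(camera, target): "centre" ([column, row] in pixels, amid what is visible of it).
- regions_of(camera, target): "pixels" (480x640 bool, what is visible of it) and "centre" ([column, row] in pixels, amid what is visible of it).
The state is a dict: "t": time; "qpos": joint angles; "joint_velocities": joint speeds; "effort": joint torques, N m; "tcp_pos": TCP position; "ee_rot": TCP orientation; "contact_force": force on the tool from outside, world axes, zero at the start; "ft_torque": the same for the moment, N m; "width": opening from 0.0 (shut) to 1.0 (fully open); "finger_force": force on a finger pad.
Only numpy, scipy, OpenCV 4.12 (cv2) and the standard library are available. Lean on these libraries where they do the work, as an engineer would, in place of code of your own. Each camera call takes 0.05 s, during which the arm holds its last target. There are 200 camera calls.

## Working session

There is one attempt and no reset: what is moved stays moved. The work goes in short steps, Python scripts to look and compute and a tool call to move; the robot and the scene stay as the last step left them, time stands still between calls to the robot, and variables do not carry over. Pictures are saved under pics/ and viewed, at most 10 in all, crops included, and the job is handed in when it is done.

Besides the shell and the picture viewer there is one more tool, called after ">>>" as name([rows], argument=value, ...), one row to a line, values as JSON. jog_arm: Moves the arm, as the interface text tells. Its arguments: {"type":"object","properties":{"targets":{"type":"array"},"newtons":{"type":"number"}},"required":["targets"]}

```bash
mkdir -p pics
cat > h.py <<'E'
from rig import *
import numpy as np, cv2
from scipy.spatial.transform import Rotation as R
def cloud(cam, d):
    p=camera_params(cam); o=p["orientation"]
    v,u=np.mgrid[0:480,0:640]
    P=np.stack([(u-p["cx"])/p["fx"]*d,-(v-p["cy"])/p["fy"]*d,-d],-1)
    o=np.array(o)
    M=o if o.shape==(3,3) else R.from_rotvec(o).as_matrix()
    W=P@M.T+np.array(p["xyz"]); W[d<=0]=np.nan
    return W
E
python3 - <<'E'
from h import *
print(sense())
for c in("side","top"):
    print(c,camera_params(c)); im,d=get_image(c); cv2.imwrite(f"pics/{c}0.png",im[...,::-1]); np.save(c+"0.npy",d); np.save(c+"i0.npy",im)
    W=cloud(c,d)
    for t in("fixture","cup_rim","lever_grip","brush","brush_collar","stand","foot_a","load_cell","wrench","screwdriver","threadlock","carton"):
        for r in regions_of(c,t)[:3]:
            m=r["pixels"]; q=W[m]; q=q[~np.isnan(q[:,0])]
            if len(q): print(c,t,round(r["confidence"],2),np.round(r["centre"]),m.sum(),np.round(np.median(q,0),3),np.round(np.percentile(q,2,0),3),np.round(np.percentile(q,98,0),3))
E
```

```text
{'t': 0.0, 'qpos': array([ 1.42457564e+00,  3.85527821e-01,  6.64832439e-03, -5.24505626e-04,
       -1.19399728e+00, -2.58587594e-01]), 'joint_velocities': array([ 0.00090898, -0.00100514, -0.00113307, -0.00159512,  0.00161345,
        0.00031449]), 'effort': array([ 1.06273109e-05, -3.92287123e+01,  1.88398308e+01,  4.18614417e+00,
       -4.64095589e-03,  3.90541018e-06]), 'tcp_pos': array([0.24590521, 0.57396156, 0.23024395]), 'ee_rot': array([ 3.07533784e+00, -6.31413042e-01, -5.80671274e-04]), 'contact_force': array([0.12485003, 0.16195482, 0.09999255]), 'ft_torque': array([ 0.03657683, -0.00534498,  0.00434933]), 'finger_force': 0.0, 'width': 1.0019904599267995}
side {'fx': 605.8201085621147, 'fy': 605.8201085621147, 'cx': 314.5927563921691, 'cy': 239.72563062377486, 'xyz': array([0.49008027, 0.96003168, 1.05411955]), 'orientation': array([ 0.00925003, -1.16315325, -2.86633675])}
side fixture 0.95 [284. 191.] 3627 [ 0.606 -0.156  0.078] [ 0.539 -0.303  0.004] [ 0.68  -0.108  0.151]
side cup_rim 0.87 [280. 176.] 1424 [ 0.61  -0.158  0.103] [ 0.562 -0.213  0.077] [ 0.657 -0.13  
[... 3124 characters left out ...]
 [444. 338.] 515 [ 0.328 -0.231  0.007] [ 0.314 -0.318 -0.   ] [ 0.348 -0.165  0.012]
top wrench 0.18 [433. 215.] 1685 [ 0.607 -0.176  0.085] [ 0.56  -0.228  0.076] [ 0.661 -0.131  0.152]
top screwdriver 0.75 [377. 305.] 499 [ 0.403 -0.062  0.022] [ 0.382 -0.12  -0.   ] [0.432 0.065 0.028]
top screwdriver 0.19 [461. 172.] 1886 [ 0.737 -0.254  0.059] [ 0.688 -0.299  0.006] [ 0.796 -0.22   0.064]
top threadlock 0.71 [178. 208.] 318 [0.628 0.428 0.063] [ 0.615  0.417 -0.002] [0.663 0.459 0.102]
top carton 0.94 [460. 170.] 1877 [ 0.737 -0.254  0.059] [ 0.688 -0.3    0.007] [ 0.795 -0.22   0.064]
top carton 0.48 [428. 225.] 3854 [ 0.597 -0.178  0.08 ] [ 0.536 -0.314  0.008] [ 0.683 -0.11   0.152]
```

View pics/side0.png

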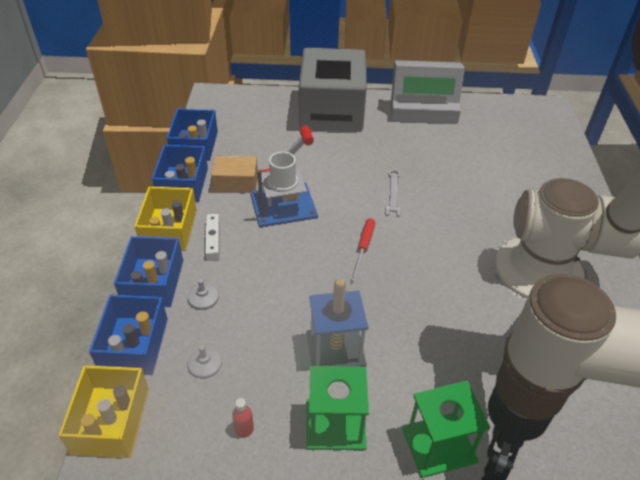

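View pics/top0.png

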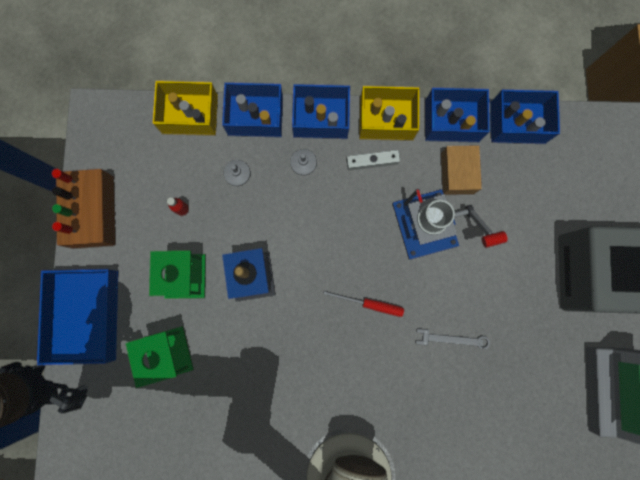

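```bash
cat > m.py <<'E'
from h import *
def circ(W,x0,y0,r,z0,z1):
    m=(np.hypot(W[...,0]-x0,W[...,1]-y0)<r)&(W[...,2]>z0)&(W[...,2]<z1)
    q=W[m]; 
    if len(q)<4: return len(q)
    (c,rr)=cv2.minEnclosingCircle(q[:,:2].astype(np.float32))
    rect=cv2.minAreaRect(q[:,:2].astype(np.float32)*1000)
    return len(q),np.round(c,4),round(rr,4),"mean",np.round(q.mean(0),4),"rect",np.round(rect[0],1),np.round(rect[1],1),round(rect[2],1)
E
python3 - <<'E'
from m import *
for c in("side","top"):
    W=cloud(c,np.load(c+"0.npy"))
    print(c,"handle top",circ(W,.467,.249,.03,.205,.225))
    print("collar",circ(W,.467,.249,.04,.134,.141))
    print("plate",circ(W,.467,.249,.09,.126,.1335))
    print("rim",circ(W,.61,-.178,.05,.145,.156))
    print("liftplate",circ(W,.61,-.178,.09,.072,.082))
    print("grip",circ(W,.557,-.29,.06,.134,.16))
    print("base",circ(W,.61,-.178,.12,.007,.016))
    print("gauge",circ(W,.67,-.14,.04,.1,.17))
    print("tip look", circ(W,.61,-.178,.024,.0,.14))
E
```

```text
side handle top (108, array([0.4686, 0.2498]), 0.0123, 'mean', array([0.4678, 0.2526, 0.2135]), 'rect', array([467.9, 251.2]), array([20.7, 20.9]), 84.1)
collar (320, array([0.4721, 0.2511]), 0.0367, 'mean', array([0.468 , 0.2552, 0.1364]), 'rect', array([470.5, 253.8]), array([60.5, 60.8]), 77.6)
plate (1445, array([0.4676, 0.2486]), 0.0681, 'mean', array([0.4678, 0.2549, 0.1301]), 'rect', array([467.6, 248.5]), array([100.9,  95.4]), 10.8)
rim (160, array([ 0.6201, -0.1764]), 0.0414, 'mean', array([ 0.6107, -0.1777,  0.1493]), 'rect', array([ 610.1, -179. ]), array([62.3, 75.2]), 2.8)
liftplate (393, array([ 0.6161, -0.1769]), 0.0696, 'mean', array([ 0.6107, -0.1623,  0.0794]), 'rect', array([ 616.5, -177.2]), array([115.6,  94.1]), 14.3)
grip (144, array([ 0.562 , -0.3039]), 0.0281, 'mean', array([ 0.5601, -0.3003,  0.1415]), 'rect', array([ 560.1, -304.1]), array([26.6, 55.4]), 15.2)
base (1096, array([ 0.6221, -0.1797]), 0.1078, 'mean', array([ 0.6122, -0.1611,  0.0118]), 'rect', array([ 624.6, -192.2]), array([171.6, 169.8]), 15.6)
gauge (126, array([ 0.6509, -0.1431]), 0.0257,
[... 910 characters left out ...]
rray([ 0.604 , -0.1716,  0.0795]), 'rect', array([ 615.6, -177.7]), array([111.8,  91.9]), 16.8)
grip (279, array([ 0.5575, -0.3043]), 0.0264, 'mean', array([ 0.558 , -0.3027,  0.142 ]), 'rect', array([ 558.7, -304.2]), array([26.9, 50.7]), 16.8)
base (1228, array([ 0.6147, -0.1895]), 0.107, 'mean', array([ 0.5949, -0.1683,  0.0117]), 'rect', array([ 622.9, -197. ]), array([164.2, 173.2]), 17.1)
gauge (79, array([ 0.6485, -0.1311]), 0.016, 'mean', array([ 0.6521, -0.1286,  0.1442]), 'rect', array([ 648.7, -131.5]), array([31.7,  9.6]), 22.4)
tip look (193, array([ 0.6139, -0.1834]), 0.0227, 'mean', array([ 0.6145, -0.1847,  0.0845]), 'rect', array([ 614.3, -184.6]), array([39.7, 32.9]), 6.4)
```

The pictures show the brush in the blue stand (top 245,272; side 338,308), at about (0.467, 0.249). The cup is at (0.610, -0.178) on the fixture, which is yawed about 16.5°. The red lever grip (top 494,240) is at (0.558, -0.304). The two green stands are look-alikes.

>>> jog_arm([
  {"grip":0,"xyz":[13,-19,5],"dr":[0,0,-8.25]},
  {"grip":0,"xyz":[13,-19,5],"dr":[0,0,-8.25]},
  {"grip":0,"xyz":[13,-19,5],"dr":[0,0,-8.25]},
  {"grip":0,"xyz":[13,-19,5],"dr":[0,0,-8.25]},
  {"grip":0,"xyz":[13,-19,5],"dr":[0,0,-8.25]},
  {"grip":0,"xyz":[13,-19,5],"dr":[0,0,-8.25]},
  {"grip":0,"xyz":[13,-19,5],"dr":[0,0,-8.25]},
  {"grip":0,"xyz":[13,-19,5],"dr":[0,0,-8.25]},
  {"grip":0,"xyz":[13,-19,5],"dr":[0,0,-8.25]},
  {"grip":0,"xyz":[13,-19,5],"dr":[0,0,-8.25]},
  {"grip":0,"xyz":[13,-19,5],"dr":[0,0,-8.25]},
  {"grip":0,"xyz":[13,-19,5],"dr":[0,0,-8.25]},
  {"grip":0,"xyz":[13,-19,5],"dr":[0,0,-8.25]},
  {"grip":0,"xyz":[13,-19,5],"dr":[0,0,-8.25]},
  {"grip":0,"xyz":[13,-19,5],"dr":[0,0,-8.25]},
  {"grip":0,"xyz":[13,-19,5],"dr":[0,0,-8.25]},
  {"grip":0,"xyz":[13,-19,5],"dr":[0,0,-8.25]},
  {"grip":0,"xyz":[0,0,0],"dr":[0,0,0]},
  {"grip":0,"xyz":[0,0,0],"dr":[0,0,0]},
  {"grip":0,"xyz":[0,0,0],"dr":[0,0,0]},
])

```text
t: 3.3
tcp_pos: [0.4667, 0.2518, 0.3161]
ee_rot: [0.455, -3.108, -0.0]
contact_force: [-0.8, -0.5, -0.9]
width: 0.997
finger_force: 0.0
```

>>> jog_arm([
  {"grip":0,"xyz":[0.5,-2.5,-20],"dr":[0,0,0]},
  {"grip":0,"xyz":[0,0,-25],"dr":[0,0,0]},
  {"grip":0,"xyz":[0,0,-25],"dr":[0,0,0]},
  {"grip":0,"xyz":[0,0,-25],"dr":[0,0,0]},
  {"grip":0,"xyz":[0,0,-25],"dr":[0,0,0]},
  {"grip":0,"xyz":[0,0,-20],"dr":[0,0,0]},
  {"grip":0,"xyz":[0,0,-10],"dr":[0,0,0]},
  {"grip":0,"xyz":[0,0,0],"dr":[0,0,0]},
  {"grip":0,"xyz":[0,0,0],"dr":[0,0,0]},
  {"grip":1,"xyz":[0,0,0],"dr":[0,0,0]},
  {"grip":1,"xyz":[0,0,0],"dr":[0,0,0]},
  {"grip":1,"xyz":[0,0,0],"dr":[0,0,0]},
  {"grip":1,"xyz":[0,0,0],"dr":[0,0,0]},
  {"grip":1,"xyz":[0,0,0],"dr":[0,0,0]},
  {"grip":1,"xyz":[0,0,0],"dr":[0,0,0]},
  {"grip":1,"xyz":[0,0,0],"dr":[0,0,0]},
  {"grip":1,"xyz":[0,0,0],"dr":[0,0,0]},
], newtons=60)

```text
t: 5.0
tcp_pos: [0.4679, 0.249, 0.1668]
ee_rot: [-0.453, 3.108, 0.0]
contact_force: [0.1, -1.0, 3.5]
width: 0.238
finger_force: 58.8
```

>>> jog_arm([
  {"grip":1,"xyz":[0,0,10],"dr":[0,0,0]},
  {"grip":1,"xyz":[0,0,20],"dr":[0,0,0]},
  {"grip":1,"xyz":[0,0,20],"dr":[0,0,0]},
  {"grip":1,"xyz":[0,0,20],"dr":[0,0,0]},
  {"grip":1,"xyz":[0,0,20],"dr":[0,0,0]},
  {"grip":1,"xyz":[0,0,20],"dr":[0,0,0]},
  {"grip":1,"xyz":[0,0,20],"dr":[0,0,0]},
  {"grip":1,"xyz":[0,0,20],"dr":[0,0,0]},
  {"grip":1,"xyz":[0,0,20],"dr":[0,0,0]},
  {"grip":1,"xyz":[0,0,0],"dr":[0,0,0]},
  {"grip":1,"xyz":[0,0,0],"dr":[0,0,0]},
])

```text
t: 6.1
tcp_pos: [0.4671, 0.249, 0.3356]
ee_rot: [0.452, -3.108, -0.001]
contact_force: [-0.5, -0.1, -3.1]
width: 0.243
finger_force: 58.7
```

Run:
```python
from m import *
s=sense(); print(s["tcp_pos"],s["ee_rot"],s["contact_force"],s["width"])
im,d=get_image("side"); W=cloud("side",d); cv2.imwrite("pics/s1.png",im[...,::-1])
for r in regions_of("side","brush")[:2]:
    q=W[r["pixels"]]; q=q[~np.isnan(q[:,0])]; print(r["confidence"],r["centre"],np.percentile(q,[2,50,98],axis=0).round(3))
    for z in np.arange(.17,.33,.015):
        k=q[abs(q[:,2]-z)<.0075]
        if len(k): print(round(z,3),len(k),np.median(k,0).round(4),np.ptp(k[:,0]).round(4))
```

```text
[0.46709803 0.24897213 0.3356242 ] [ 4.51984070e-01 -3.10770336e+00 -7.55639539e-04] [-0.50250534 -0.09903713 -3.07363501] 0.24309272426916784
0.85 [341.3, 259.9] [[0.447 0.235 0.194]
 [0.467 0.258 0.301]
 [0.488 0.273 0.326]]
0.185 11 [0.4638 0.2605 0.1904] 0.0219
0.2 72 [0.4661 0.2603 0.2001] 0.0256
0.215 80 [0.4664 0.2605 0.2145] 0.0257
0.23 87 [0.4673 0.2606 0.2293] 0.027
0.245 126 [0.4663 0.2582 0.2478] 0.0254
0.26 71 [0.4673 0.252  0.255 ] 0.0194
0.275 13 [0.4661 0.2529 0.2717] 0.0071
0.305 389 [0.4671 0.2578 0.3048] 0.0478
0.32 76 [0.4677 0.2576 0.3187] 0.0203
```

The brush is held upright, with its tip 152 mm below the TCP. Next I carry it over the cup.

>>> jog_arm([
  {"grip":1,"xyz":[4,-12,0],"dr":[0,0,0]},
  {"grip":1,"xyz":[8,-24,0],"dr":[0,0,0]},
  {"grip":1,"xyz":[8,-24,0],"dr":[0,0,0]},
  {"grip":1,"xyz":[8,-24,0],"dr":[0,0,0]},
  {"grip":1,"xyz":[8,-24,0],"dr":[0,0,0]},
  {"grip":1,"xyz":[8,-24,0],"dr":[0,0,0]},
  {"grip":1,"xyz":[8,-24,0],"dr":[0,0,0]},
  {"grip":1,"xyz":[8,-24,0],"dr":[0,0,0]},
  {"grip":1,"xyz":[8,-24,0],"dr":[0,0,0]},
  {"grip":1,"xyz":[8,-24,0],"dr":[0,0,0]},
  {"grip":1,"xyz":[8,-24,0],"dr":[0,0,0]},
  {"grip":1,"xyz":[8,-24,0],"dr":[0,0,0]},
  {"grip":1,"xyz":[8,-24,0],"dr":[0,0,0]},
  {"grip":1,"xyz":[8,-24,0],"dr":[0,0,0]},
  {"grip":1,"xyz":[8,-24,0],"dr":[0,0,0]},
  {"grip":1,"xyz":[8,-24,0],"dr":[0,0,0]},
  {"grip":1,"xyz":[8,-24,0],"dr":[0,0,0]},
  {"grip":1,"xyz":[8,-24,0],"dr":[0,0,0]},
  {"grip":1,"xyz":[3,-8,0],"dr":[0,0,0]},
  {"grip":1,"xyz":[0,0,0],"dr":[0,0,0]},
])

```text
t: 8.2
tcp_pos: [0.6103, -0.1804, 0.3349]
ee_rot: [0.449, -3.107, -0.001]
contact_force: [0.2, -0.5, -1.3]
width: 0.241
finger_force: 58.8
```

Run:
```python
from m import *
s=sense(); print(s["tcp_pos"],s["ee_rot"],s["contact_force"],s["width"])
im,d=get_image("side"); W=cloud("side",d); cv2.imwrite("pics/s2.png",cv2.resize(im[60:300,160:480,::-1],(800,600)))
for r in regions_of("side","brush")[:1]:
    q=W[r["pixels"]]; q=q[~np.isnan(q[:,0])]
    for z in np.arange(.17,.33,.015):
        k=q[abs(q[:,2]-z)<.0075]
        if len(k): print(round(z,3),len(k),np.median(k,0).round(4),np.ptp(k[:,0]).round(4))
```

```text
[ 0.61029456 -0.18041905  0.33485141] [ 4.48549034e-01 -3.10701215e+00 -9.99125339e-04] [ 0.23433769 -0.47493977 -1.34587634] 0.24120074400288552
0.185 13 [ 0.6064 -0.1722  0.1892] 0.0229
0.2 61 [ 0.6075 -0.1695  0.1997] 0.0259
0.215 66 [ 0.6094 -0.1683  0.215 ] 0.0278
0.23 72 [ 0.6083 -0.1703  0.2301] 0.0282
0.245 81 [ 0.6089 -0.1709  0.2471] 0.0256
0.26 29 [ 0.6109 -0.1765  0.2554] 0.0141
0.275 15 [ 0.6103 -0.1753  0.2745] 0.0134
0.29 14 [ 0.61   -0.1687  0.2868] 0.0174
0.305 230 [ 0.6088 -0.1708  0.3039] 0.0495
0.32 59 [ 0.6114 -0.1721  0.3201] 0.0207
```

View pics/s2.png

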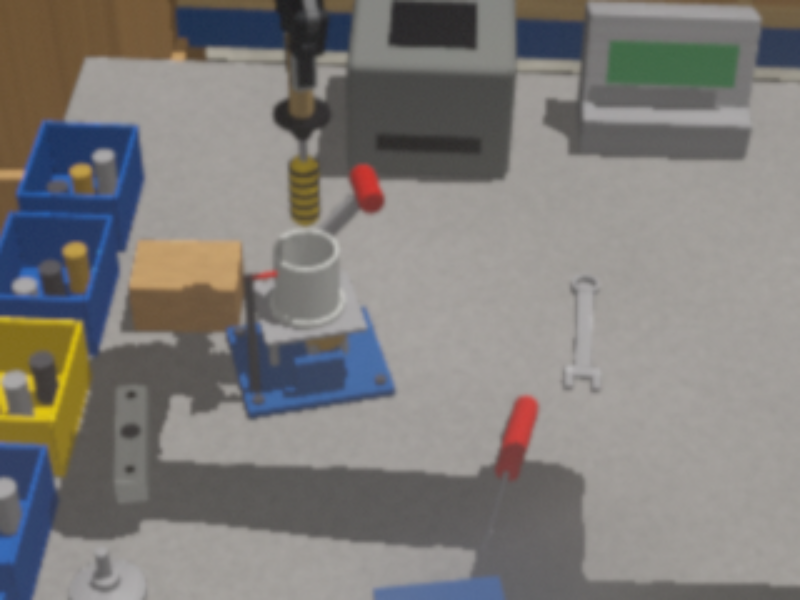

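The crop shows the brush hanging upright (305,190) over the cup's mouth (307,250). I scrub now.

>>> jog_arm([
  {"grip":1,"xyz":[0,1,-15],"dr":[0,0,0]},
  {"grip":1,"xyz":[0,0,-15],"dr":[0,0,0]},
  {"grip":1,"xyz":[0,0,-15],"dr":[0,0,0]},
  {"grip":1,"xyz":[0,0,-15],"dr":[0,0,0]},
  {"grip":1,"xyz":[0,0,-15],"dr":[0,0,0]},
  {"grip":1,"xyz":[0,0,-8],"dr":[0,0,0]},
  {"grip":1,"xyz":[0,0,-7],"dr":[0,0,0]},
  {"grip":1,"xyz":[0,0,0],"dr":[0,0,0]},
  {"grip":1,"xyz":[0,0,0],"dr":[0,0,0]},
  {"grip":1,"xyz":[0,0,0],"dr":[0,0,0]},
])

```text
t: 9.3
tcp_pos: [0.611, -0.1781, 0.2473]
ee_rot: [-0.452, 3.107, -0.001]
contact_force: [-0.6, 0.2, -1.2]
width: 0.241
finger_force: 58.8
```

>>> jog_arm([
  {"grip":1,"xyz":[0,0,-3],"dr":[0,0,0]},
  {"grip":1,"xyz":[0,0,0],"dr":[0,0,0]},
  {"grip":1,"xyz":[0,0,0],"dr":[0,0,0]},
  {"grip":1,"xyz":[0,0,13],"dr":[0,0,0]},
  {"grip":1,"xyz":[0,0,13],"dr":[0,0,0]},
  {"grip":1,"xyz":[0,0,13],"dr":[0,0,0]},
  {"grip":1,"xyz":[0,0,13],"dr":[0,0,0]},
  {"grip":1,"xyz":[0,0,0],"dr":[0,0,0]},
  {"grip":1,"xyz":[0,0,0],"dr":[0,0,0]},
  {"grip":1,"xyz":[0,0,0],"dr":[0,0,0]},
])

```text
t: 10.3
tcp_pos: [0.6102, -0.1779, 0.2945]
ee_rot: [0.452, -3.107, -0.001]
contact_force: [-0.2, 0.9, -0.9]
width: 0.239
finger_force: 58.8
```

>>> jog_arm([
  {"grip":1,"xyz":[0,0,-13],"dr":[0,0,0]},
  {"grip":1,"xyz":[0,0,-13],"dr":[0,0,0]},
  {"grip":1,"xyz":[0,0,-13],"dr":[0,0,0]},
  {"grip":1,"xyz":[0,0,-13],"dr":[0,0,0]},
  {"grip":1,"xyz":[0,0,0],"dr":[0,0,0]},
  {"grip":1,"xyz":[0,0,0],"dr":[0,0,0]},
  {"grip":1,"xyz":[0,0,0],"dr":[0,0,0]},
])

```text
t: 11.0
tcp_pos: [0.6111, -0.1782, 0.244]
ee_rot: [-0.452, 3.107, -0.001]
contact_force: [0.5, -0.8, 0.1]
width: 0.24
finger_force: 58.8
```

>>> jog_arm([
  {"grip":1,"xyz":[0,0,15],"dr":[0,0,0]},
  {"grip":1,"xyz":[0,0,20],"dr":[0,0,0]},
  {"grip":1,"xyz":[0,0,20],"dr":[0,0,0]},
  {"grip":1,"xyz":[0,0,20],"dr":[0,0,0]},
  {"grip":1,"xyz":[0,0,18],"dr":[0,0,0]},
  {"grip":1,"xyz":[0,0,0],"dr":[0,0,0]},
])

```text
t: 11.6
tcp_pos: [0.6119, -0.1785, 0.3405]
ee_rot: [-0.451, 3.101, -0.004]
contact_force: [-0.6, 0.5, -0.2]
width: 0.242
finger_force: 58.9
```

>>> jog_arm([
  {"grip":1,"xyz":[-3,7,0],"dr":[0,0,0]},
  {"grip":1,"xyz":[-8,24,0],"dr":[0,0,0]},
  {"grip":1,"xyz":[-8,24,0],"dr":[0,0,0]},
  {"grip":1,"xyz":[-8,24,0],"dr":[0,0,0]},
  {"grip":1,"xyz":[-8,24,0],"dr":[0,0,0]},
  {"grip":1,"xyz":[-8,24,0],"dr":[0,0,0]},
  {"grip":1,"xyz":[-8,24,0],"dr":[0,0,0]},
  {"grip":1,"xyz":[-8,24,0],"dr":[0,0,0]},
  {"grip":1,"xyz":[-8,24,0],"dr":[0,0,0]},
  {"grip":1,"xyz":[-8,24,0],"dr":[0,0,0]},
  {"grip":1,"xyz":[-8,24,0],"dr":[0,0,0]},
  {"grip":1,"xyz":[-8,24,0],"dr":[0,0,0]},
  {"grip":1,"xyz":[-8,24,0],"dr":[0,0,0]},
  {"grip":1,"xyz":[-8,24,0],"dr":[0,0,0]},
  {"grip":1,"xyz":[-8,24,0],"dr":[0,0,0]},
  {"grip":1,"xyz":[-8,24,0],"dr":[0,0,0]},
  {"grip":1,"xyz":[-8,24,0],"dr":[0,0,0]},
  {"grip":1,"xyz":[-8,24,0],"dr":[0,0,0]},
  {"grip":1,"xyz":[-4,12,0],"dr":[0,0,0]},
  {"grip":1,"xyz":[0,0,0],"dr":[0,0,0]},
])

```text
t: 13.6
tcp_pos: [0.4666, 0.25, 0.3352]
ee_rot: [0.456, -3.107, 0.001]
contact_force: [0.3, 0.3, -1.2]
width: 0.237
finger_force: 58.9
```

>>> jog_arm([
  {"grip":1,"xyz":[0,0,0],"dr":[0,0,0]},
  {"grip":1,"xyz":[0,0,0],"dr":[0,0,0]},
  {"grip":1,"xyz":[0,0,0],"dr":[0,0,0]},
])

```text
t: 13.9
tcp_pos: [0.4678, 0.2482, 0.3363]
ee_rot: [0.45, -3.109, 0.0]
contact_force: [-0.9, -0.1, -1.4]
width: 0.239
finger_force: 58.9
```

Run:
```python
from m import *
s=sense(); print(s["tcp_pos"],s["ee_rot"],s["contact_force"],s["width"])
im,d=get_image("side"); W=cloud("side",d); cv2.imwrite("pics/s3.png",cv2.resize(im[160:400,200:520,::-1],(800,600)))
print("plate",circ(W,.467,.249,.09,.126,.1335))
for r in regions_of("side","brush")[:1]:
    q=W[r["pixels"]]; q=q[~np.isnan(q[:,0])]
    for z in np.arange(.17,.33,.015):
        k=q[abs(q[:,2]-z)<.0075]
        if len(k): print(round(z,3),len(k),np.median(k,0).round(4),np.ptp(k[:,0]).round(4))
```

```text
[0.46780448 0.24821129 0.33629782] [ 4.50490343e-01 -3.10907352e+00  1.37036455e-04] [-0.86020518 -0.07394907 -1.43894598] 0.23853349369762789
plate (1697, array([0.4676, 0.2483]), 0.0679, 'mean', array([0.4679, 0.2518, 0.1299]), 'rect', array([467.4, 248.6]), array([100.9,  94.7]), 10.4)
0.185 8 [0.4684 0.2589 0.1918] 0.0204
0.2 76 [0.4688 0.2597 0.2011] 0.0276
0.215 77 [0.4682 0.2592 0.2143] 0.0275
0.23 96 [0.4681 0.2594 0.2288] 0.0289
0.245 146 [0.468  0.2567 0.2481] 0.0268
0.26 71 [0.4672 0.2504 0.2551] 0.0195
0.275 12 [0.4675 0.2497 0.2707] 0.0073
0.305 414 [0.4689 0.2571 0.3055] 0.0497
0.32 78 [0.4678 0.2569 0.3195] 0.0208
```

>>> jog_arm([
  {"grip":1,"xyz":[0,0,-15],"dr":[0,0,0]},
  {"grip":1,"xyz":[0,0,-20],"dr":[0,0,0]},
  {"grip":1,"xyz":[0,0,-15],"dr":[0,0,0]},
  {"grip":1,"xyz":[0,0,-15],"dr":[0,0,0]},
  {"grip":1,"xyz":[0,0,-20],"dr":[0,0,0]},
  {"grip":1,"xyz":[0,0,-20],"dr":[0,0,0]},
  {"grip":1,"xyz":[0,0,-20],"dr":[0,0,0]},
  {"grip":1,"xyz":[0,0,-15],"dr":[0,0,0]},
  {"grip":1,"xyz":[0,0,-10],"dr":[0,0,0]},
  {"grip":1,"xyz":[0,0,-5],"dr":[0,0,0]},
  {"grip":1,"xyz":[0,0,-5],"dr":[0,0,0]},
  {"grip":1,"xyz":[0,0,-5],"dr":[0,0,0]},
  {"grip":1,"xyz":[0,0,0],"dr":[0,0,0]},
  {"grip":1,"xyz":[0,0,0],"dr":[0,0,0]},
])

```text
t: 15.4
tcp_pos: [0.4678, 0.2491, 0.1716]
ee_rot: [-0.452, 3.108, 0.0]
contact_force: [-0.0, -0.8, -0.3]
width: 0.24
finger_force: 58.9
```

>>> jog_arm([
  {"grip":1,"xyz":[0,0,-3],"dr":[0,0,0]},
  {"grip":1,"xyz":[0,0,-1],"dr":[0,0,0]},
  {"grip":1,"xyz":[0,0,0],"dr":[0,0,0]},
  {"grip":1,"xyz":[0,0,0],"dr":[0,0,0]},
  {"grip":0,"xyz":[0,0,0],"dr":[0,0,0]},
  {"grip":0,"xyz":[0,0,0],"dr":[0,0,0]},
  {"grip":0,"xyz":[0,0,0],"dr":[0,0,0]},
  {"grip":0,"xyz":[0,0,0],"dr":[0,0,0]},
  {"grip":0,"xyz":[0,0,0],"dr":[0,0,0]},
  {"grip":0,"xyz":[0,0,0],"dr":[0,0,0]},
  {"grip":0,"xyz":[0,0,0],"dr":[0,0,0]},
  {"grip":0,"xyz":[0,0,15],"dr":[0,0,0]},
  {"grip":0,"xyz":[0,0,25],"dr":[0,0,0]},
  {"grip":0,"xyz":[0,0,30],"dr":[0,0,0]},
  {"grip":0,"xyz":[0,0,30],"dr":[0,0,0]},
  {"grip":0,"xyz":[0,0,30],"dr":[0,0,0]},
  {"grip":0,"xyz":[0,0,0],"dr":[0,0,0]},
  {"grip":0,"xyz":[0,0,0],"dr":[0,0,0]},
])

```text
t: 17.2
tcp_pos: [0.4675, 0.2491, 0.2977]
ee_rot: [-0.452, 3.108, 0.002]
contact_force: [0.6, -0.5, -0.8]
width: 1.002
finger_force: 0.0
```

Run:
```python
from m import *
s=sense(); print(s["t"],s["tcp_pos"],s["ee_rot"],s["width"],s["qpos"])
im,d=get_image("side"); W=cloud("side",d); cv2.imwrite("pics/s4.png",cv2.resize(im[160:400,200:520,::-1],(800,600)))
print("plate",circ(W,.467,.249,.09,.126,.1335))
print("collar",circ(W,.467,.249,.04,.134,.141)); print("handle top",circ(W,.467,.249,.03,.205,.225))
W=cloud("top",np.load("top0.npy")); im=np.load("topi0.npy").astype(int)
m=(im[...,0]>120)&(im[...,1]<60)&(np.abs(W[...,0]-.56)<.08)&(np.abs(W[...,1]+.3)<.06)&(W[...,2]>.11)
q=W[m]; print(len(q),q.min(0),q.max(0),cv2.minAreaRect(q[:,:2].astype(np.float32)*1000))
```

```text
17.2 [0.46750128 0.24908949 0.29768389] [-4.51995603e-01  3.10818010e+00  1.91197696e-03] 1.0022728654297306 [ 7.95678804e-01  1.79134491e-01 -1.11799051e-01 -5.55993049e-04
 -1.27855296e+00 -2.07749725e+00]
plate (1454, array([0.4685, 0.2481]), 0.0676, 'mean', array([0.4676, 0.255 , 0.1301]), 'rect', array([467.7, 249. ]), array([100.8,  94.7]), 11.1)
collar (304, array([0.4665, 0.252 ]), 0.0373, 'mean', array([0.4672, 0.2547, 0.1367]), 'rect', array([469.2, 255.1]), array([66.9, 50.6]), 73.9)
handle top (109, array([0.4673, 0.2504]), 0.0108, 'mean', array([0.4675, 0.2527, 0.2131]), 'rect', array([467.5, 251.2]), array([20.1, 18.9]), 2.2)
186 [ 0.54411988 -0.32864002  0.13554454] [ 0.57220647 -0.28147429  0.14863901] ((556.8721313476562, -304.2056579589844), (19.63264274597168, 46.99401092529297), 15.740732192993164)
```

View pics/s4.png

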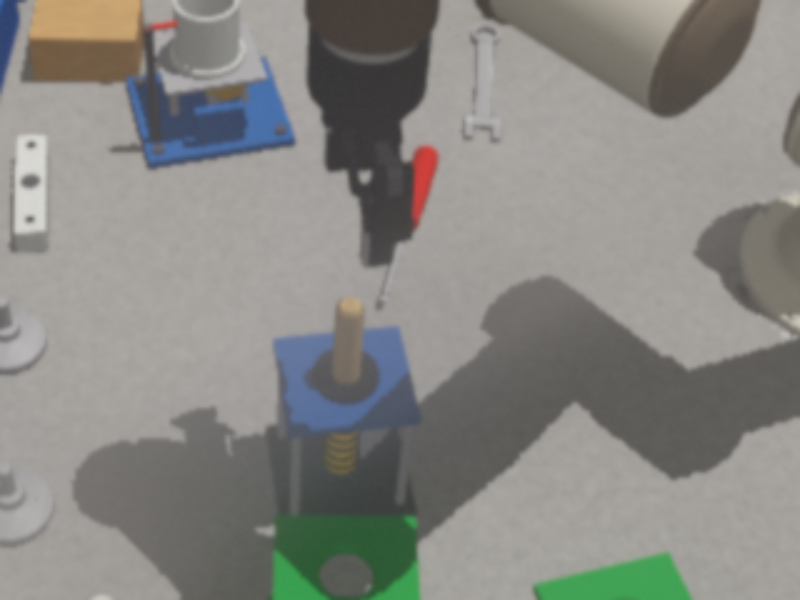

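The brush is seated upright in the blue stand (347,340 in the crop), with the collar on the plate. Next I go to the lever's -x side with the fingers shut.

>>> jog_arm([
  {"grip":1,"xyz":[1,-15,5],"dr":[0,0,0]},
  {"grip":1,"xyz":[2,-29,0],"dr":[0,0,0]},
  {"grip":1,"xyz":[2,-29,0],"dr":[0,0,0]},
  {"grip":1,"xyz":[2,-29,0],"dr":[0,0,0]},
  {"grip":1,"xyz":[2,-29,0],"dr":[0,0,0]},
  {"grip":1,"xyz":[2,-29,0],"dr":[0,0,0]},
  {"grip":1,"xyz":[2,-29,0],"dr":[0,0,0]},
  {"grip":1,"xyz":[2,-29,0],"dr":[0,0,0]},
  {"grip":1,"xyz":[2,-29,0],"dr":[0,0,0]},
  {"grip":1,"xyz":[2,-29,0],"dr":[0,0,0]},
  {"grip":1,"xyz":[2,-29,0],"dr":[0,0,0]},
  {"grip":1,"xyz":[3,-29,0],"dr":[0,0,0]},
  {"grip":1,"xyz":[3,-29,0],"dr":[0,0,0]},
  {"grip":1,"xyz":[3,-29,0],"dr":[0,0,0]},
  {"grip":1,"xyz":[3,-29,0],"dr":[0,0,0]},
  {"grip":1,"xyz":[3,-29,0],"dr":[0,0,0]},
  {"grip":1,"xyz":[3,-29,0],"dr":[0,0,0]},
  {"grip":1,"xyz":[3,-29,0],"dr":[0,0,0]},
  {"grip":1,"xyz":[3,-29,0],"dr":[0,0,0]},
  {"grip":1,"xyz":[2,-28,0],"dr":[0,0,0]},
])

```text
t: 19.25
tcp_pos: [0.5136, -0.3177, 0.3011]
ee_rot: [0.451, -3.107, -0.002]
contact_force: [0.3, -0.0, 1.0]
width: -0.002
finger_force: 0.0
```

>>> jog_arm([
  {"grip":1,"xyz":[0,0,-10],"dr":[0,0,0]},
  {"grip":1,"xyz":[0,0,-20],"dr":[0,0,0]},
  {"grip":1,"xyz":[0,0,-20],"dr":[0,0,0]},
  {"grip":1,"xyz":[0,0,-20],"dr":[0,0,0]},
  {"grip":1,"xyz":[0,0,-20],"dr":[0,0,0]},
  {"grip":1,"xyz":[0,0,0],"dr":[0,0,0]},
  {"grip":1,"xyz":[0,0,0],"dr":[0,0,0]},
])

```text
t: 19.95
tcp_pos: [0.5141, -0.3159, 0.2121]
ee_rot: [0.453, -3.107, -0.0]
contact_force: [0.0, 0.8, 0.6]
width: -0.0
finger_force: 0.0
```

>>> jog_arm([
  {"grip":1,"xyz":[0,0,-20],"dr":[0,0,0]},
  {"grip":1,"xyz":[0,0,-20],"dr":[0,0,0]},
  {"grip":1,"xyz":[0,0,-20],"dr":[0,0,0]},
  {"grip":1,"xyz":[0,0,-20],"dr":[0,0,0]},
  {"grip":1,"xyz":[0,0,-15],"dr":[0,0,0]},
  {"grip":1,"xyz":[0,0,0],"dr":[0,0,0]},
  {"grip":1,"xyz":[0,0,0],"dr":[0,0,0]},
  {"grip":1,"xyz":[5,1.4,0],"dr":[0,0,0]},
  {"grip":1,"xyz":[5,1.4,0],"dr":[0,0,0]},
  {"grip":1,"xyz":[5,1.4,0],"dr":[0,0,0]},
  {"grip":1,"xyz":[5,1.4,0],"dr":[0,0,0]},
  {"grip":1,"xyz":[0,0,0],"dr":[0,0,0]},
  {"grip":1,"xyz":[0,0,0],"dr":[0,0,0]},
])

```text
t: 21.25
tcp_pos: [0.5348, -0.3103, 0.1172]
ee_rot: [-0.453, 3.109, 0.0]
contact_force: [-0.5, -0.6, 0.4]
width: 0.003
finger_force: 0.0
```

Run:
```python
from m import *
s=sense(); print(s["t"],s["tcp_pos"],s["contact_force"],s["width"])
im,d=get_image("side"); W=cloud("side",d); cv2.imwrite("pics/s5.png",cv2.resize(im[80:260,200:440,::-1],(800,600)))
```

```text
21.25 [ 0.5348291  -0.31029614  0.1172059 ] [-0.53853538 -0.57952113  0.44425788] 0.002530066168007909
```

View pics/s5.png

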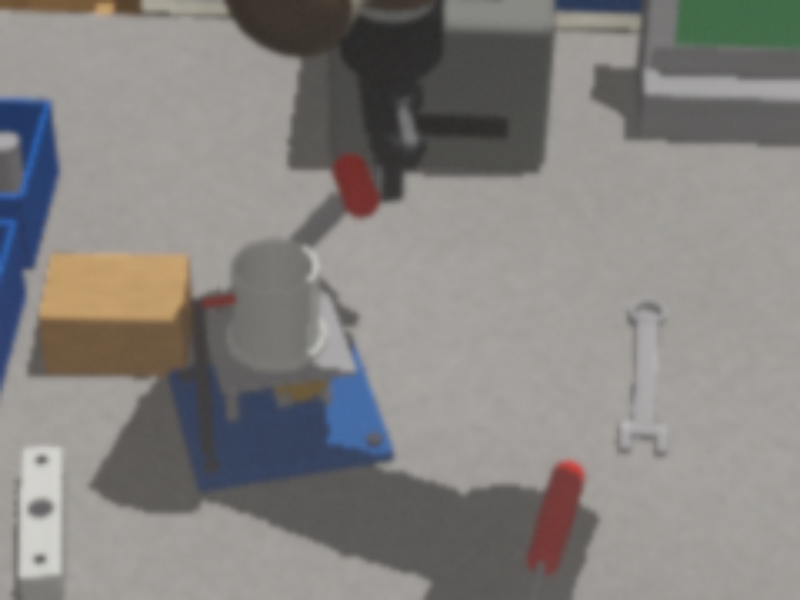

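The crop shows the shut fingers (392,180) right beside the red grip (357,185) on its -x side. Now I push it along the arc.

>>> jog_arm([
  {"grip":1,"xyz":[4.7,1.4,3.9],"dr":[0,0,0]},
  {"grip":1,"xyz":[4.7,1.4,3.9],"dr":[0,0,0]},
  {"grip":1,"xyz":[4.7,1.4,3.9],"dr":[0,0,0]},
  {"grip":1,"xyz":[5.2,1.5,3.1],"dr":[0,0,0]},
  {"grip":1,"xyz":[5.2,1.5,3.1],"dr":[0,0,0]},
  {"grip":1,"xyz":[5.2,1.5,3.1],"dr":[0,0,0]},
  {"grip":1,"xyz":[5.6,1.6,2.3],"dr":[0,0,0]},
  {"grip":1,"xyz":[5.6,1.6,2.3],"dr":[0,0,0]},
  {"grip":1,"xyz":[5.6,1.6,2.3],"dr":[0,0,0]},
  {"grip":1,"xyz":[0,0,0],"dr":[0,0,0]},
  {"grip":1,"xyz":[0,0,0],"dr":[0,0,0]},
])

```text
t: 22.4
tcp_pos: [0.5806, -0.2973, 0.1458]
ee_rot: [0.452, -3.108, 0.001]
contact_force: [-4.4, -1.3, 3.5]
width: 0.0
finger_force: 2.3
```

>>> jog_arm([
  {"grip":1,"xyz":[5.8,1.7,1.4],"dr":[0,0,0]},
  {"grip":1,"xyz":[5.8,1.7,1.4],"dr":[0,0,0]},
  {"grip":1,"xyz":[5.8,1.7,1.4],"dr":[0,0,0]},
  {"grip":1,"xyz":[5.8,1.7,0.5],"dr":[0,0,0]},
  {"grip":1,"xyz":[5.8,1.7,0.5],"dr":[0,0,0]},
  {"grip":1,"xyz":[5.8,1.7,0.5],"dr":[0,0,0]},
  {"grip":1,"xyz":[0,0,0],"dr":[0,0,0]},
  {"grip":1,"xyz":[0,0,0],"dr":[0,0,0]},
  {"grip":1,"xyz":[0,0,0],"dr":[0,0,0]},
])

```text
t: 23.3
tcp_pos: [0.6158, -0.2867, 0.1506]
ee_rot: [0.452, -3.109, -0.0]
contact_force: [-2.5, -0.9, 1.5]
width: -0.001
finger_force: 1.5
```

```bash
cat > lv.py <<'E'
from m import *
s=sense(); print(s["t"],s["tcp_pos"],s["contact_force"],s["width"])
a=np.radians(16.2); ux=np.array([np.cos(a),np.sin(a)]); h=np.array([.6393,-.2793])
print("tcp local x",(s["tcp_pos"][:2]-h)@ux)
for c in("side","top"):
    im,d=get_image(c); W=cloud(c,d); i=im.astype(int)
    m=(i[...,0]>100)&(i[...,1]<70)&(np.hypot(W[...,0]-.63,W[...,1]+.28)<.06)&(W[...,2]>.13)
    q=W[m]; l=(q[:,:2]-h)@ux; print(c,len(q),"grip local x",np.percentile(l,[2,50,98]).round(4),"z",np.percentile(q[:,2],[2,98]).round(4))
    r=circ(W,.61,-.178,.035,.145,.165); print("rim",r)
    if c=="side": cv2.imwrite("pics/s6.png",cv2.resize(im[80:260,200:440,::-1],(800,600)))
    print("brush",circ(W,.467,.249,.03,.205,.225)[1:],circ(W,.467,.249,.04,.134,.141)[4])
E
python3 lv.py
```

```text
23.3 [ 0.61581373 -0.28670238  0.1505731 ] [-2.53715922 -0.85064555  1.47833598] -0.0007597149969786429
tcp local x -0.024618917119059877
side 162 grip local x [-0.0115  0.0009  0.0117] z [0.1563 0.1814]
rim (257, array([ 0.6094, -0.178 ]), 0.0347, 'mean', array([ 0.6094, -0.1769,  0.1519]), 'rect', array([ 610.1, -179.3]), array([66.2, 61.5]), 77.2)
brush (array([0.4671, 0.2507]), 0.0108, 'mean', array([0.4674, 0.2527, 0.213 ]), 'rect', array([466.8, 250.6]), array([20.1, 19.3]), 43.7) [0.4677 0.2552 0.1366]Traceback (most recent call last):
  File "lv.py", line 8, in <module>
    q=W[m]; l=(q[:,:2]-h)@ux; print(c,len(q),"grip local x",np.percentile(l,[2,50,98]).round(4),"z",np.percentile(q[:,2],[2,98]).round(4))
                                                            ~~~~~~~~~~~~~^^^^^^^^^^^^^
    return _quantile_unchecked(
        a, q, axis, out, overwrite_input, method, keepdims, weights)
    return _ureduce(a,
                    func=_quantile_ureduce_func,
    ...<5 lines>...
                    overwrite_input=overwrite_input,
                    method=method)
    r = func(a, **kwargs)
    result = _quantile(arr,
                       quantiles=q,
    ...<2 lines>...
                       out=out,
                       weights=wgt)
    slices_having_nans = np.isnan(arr[-1, ...])
                                  ~~~^^^^^^^^^
IndexError: index -1 is out of bounds for axis 0 with size 0
```

View pics/s6.png

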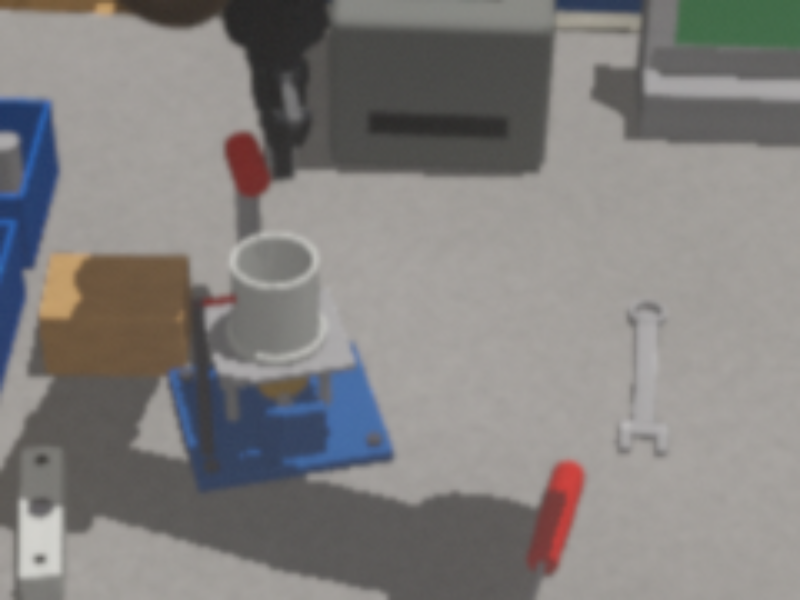

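The lever stands upright: the grip (247,165) is over the hinge and the fingers are against it with about 2.7 N. I let it settle, then hand in.

>>> jog_arm([
  {"grip":1,"xyz":[0,0,0],"dr":[0,0,0]},
  {"grip":1,"xyz":[0,0,0],"dr":[0,0,0]},
  {"grip":1,"xyz":[0,0,0],"dr":[0,0,0]},
  {"grip":1,"xyz":[0,0,0],"dr":[0,0,0]},
  {"grip":1,"xyz":[0,0,0],"dr":[0,0,0]},
])

```text
t: 23.9
tcp_pos: [0.6157, -0.2867, 0.1507]
ee_rot: [0.452, -3.108, -0.0]
contact_force: [-1.9, -2.1, -0.6]
width: 0.0
finger_force: 1.5
```

```bash
python3 -c "
from rig import *
s=sense(); print(s['t'],s['tcp_pos'],s['contact_force'],s['finger_force'])
print(sign_off())"
```

```text
23.9 [ 0.61573303 -0.28671796  0.15066866] [-1.93685961 -2.09786235 -0.57436263] 1.5480929240584373
the job is handed in; nothing more can be done
None
```

I scrubbed the cup down, up and down again, put the brush back upright with its collar seated, and handed the job in at 23.9 s with the shut fingers holding the lever upright; sign-off gave no verdict.

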